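# Pack the specimen pot from behind the reagent bottles

## Robot

A 6-joint arm with a two-finger parallel gripper is mounted at the origin on the work surface. World frame = base frame: x ahead of the robot, y to its left, z up, the work surface at z = 0. Lengths are in m, angles in degrees, forces in N, time in s.
With the tool pointing down it reaches from about 0.35 to 0.875 m from the base axis. Payload 4.2 kg.
Tool frame: the origin (TCP) lies on the front face of the gripper's body, between the roots of the fingers; the fingertips stand 70 mm ahead of it and the grasp point (between the pads) lies 51 mm ahead of it; z points along the fingers, y is the line along which they close (so a half turn about z gives the same grasp; the last joint's range is limited). The gripper opens to 87 mm and grips with 3 to 60 N. Pads are 19 mm wide; open, the fingers measure 117 mm over their backs; the gripper's body (75 mm by 190 mm) begins 51 mm behind the grasp point.
Start: joints at [-58.465, 22.042, 0.453, 0, -68.411, -14.817], TCP at [0.18, -0.599, 0.292] pointing down, gripper open.
Joint ranges: [-179.83, 179.83], [-69.29, 118.12], [-61.27, 80.66], [-181.25, 117.63], [-171.15, -9.14], [-177.46, 177.46]. Speed limits (degrees/s): [159.86, 159.86, 180, 180, 180, 180].

## Interface

Orientations are given as a 3x3 rotation matrix whose columns are the frame's x, y, z axes.
In Python, from station import r gives the robot as it stands.
- The arm moves only by the shell command python3 -m pendant 'ROWS' [OPENING]. ROWS is JSON, a list of rows, each a list of 2 entries, a list of its own where there are three numbers: the shift along the tool's x, y, z in mm, then the turn, a rotation vector about the tool's x, y, z in rad. A call has 1 to 10 rows; each row is the pose to reach, as a shift and turn from the pose commanded when the call began, along the tool's axes at that moment; what a row does not reach only later rows make up. A row lasts 1/10 s, in which the tool goes at most 50 mm and 8.59 degrees, less where a joint would pass 70% of its speed; a pose out of reach is approached as far as the arm can. A call with a gripper value outside its range is refused whole. OPENING is the opening, from 0 (shut) to 1 (fully open), set as the call begins (- or left out, the last holds). The fingers move at their own pace and stop on an object; the grip force is fixed at half the most. Time passes only in rows, so rows that repeat a pose let the fingers close. It gives the time, the measured TCP pose, the force, the opening and the grip force at its end, in the units of the state.
- r.sense(): the state, without advancing time (a new reading comes with each control period).
- r.capture(name): name is "scene" or "top" or "wrist"; returns a dict with "frame" (384x512x3 uint8, red, green, blue), "vertical_fov" (degrees; the focal length in pixels is half the picture's height over the tangent of half this angle, whatever the lens; pixels are square), "cx", "cy" (the principal point, pixels), "rvec" (rotation vector, rad) and "tvec" (3), from world to camera coordinates, as OpenCV has them. Camera axes: x right, y down, z forward; pixel columns grow to the right and rows downward; lengths in m; the calibration is good to about 2 mm. A picture is of the moment at which its call begins. There is no depth.
- r.finish_job(): hands the job in; it is judged then, once.
The state is a dict: "time_s": time; "joints": joint angles; "joint_velocities": joint speeds; "effort": joint torques, N m; "tcp_pos": TCP position; "ee_rot": TCP orientation; "wrist_force": force on the tool from outside, world axes, zero at the start; "moment": the same for the moment, N m; "gripper_width": opening from 0.0 (shut) to 1.0 (fully open); "gripper_force": force on a finger pad.
Only numpy, scipy, OpenCV 4.12 (cv2) and the standard library are available. Lean on these libraries where they do the work, as an engineer would, in place of code of your own. Each camera call takes 0.05 s, during which the arm holds its last target. There are 200 camera calls.

## Task

Move the bottle and the jar out of the wooden rack and stand both on the steel tray, then fetch the small white pot from behind them and stand it in the middle of the round locking base. Close the cover over the pot: lower it flat onto the base with its tabs clear of the hooks, then twist it until its tabs sit squarely under the two hooks. Put the bottle and the jar back in the rack, each exactly where it stood at first, and keep the bottle, the jar and the pot upright all along.

Things in the scene. Friction and masses are not known exactly. Their poses are not given: they have to be found in the camera images.
- rack: Light wooden channel fixed to the bench, 250 mm long (x), 88 wide (y); origin under its centre. Floor 8 mm thick; 10 mm walls along both sides and at its +x (far) end rise to 48 mm; open at -x. Inside 68 mm wide. The pot stands near x = +45 mm, bottle and jar near x = -22 and -90, in either order. Beside the pot, fingers fit only along x, not at the side walls
- tray: Bare steel tray fixed to the bench, 220 mm (x) by 150 mm (y), floor 4 mm thick, rim 10 mm high. Origin at the centre of its underside. A rubber bung 24 mm high stands in its +x +y corner (88, 54 mm from the origin): a bystander
- base: Round grey locking base fixed to the bench: disc 124 mm across, 8 mm thick, origin at the centre of its underside. Brass hooks on its +x and -x sides, each 22 mm wide (y): upright 53 to 59 mm from the axis, finger on top reaching in to 41 mm from the axis, its underside 10 mm above the disc, its top 23 mm above the bench
- cover_center (a point): White hollow cover, open side down, near the base; point on its axis 46 mm above its rim. 68 mm wide outside, 61 inside, 62 high; grip bar on top to 92 mm, 46 long (x), 14 wide (y). Two tabs at the rim along +x and -x, to 47 mm from the axis, 18 wide, 5 thick: they pass the hooks if its x is 40 or more degrees off the base's x, and lie under them when parallel (either way). No stop. 90 g
- pot_center (a point): Small white open pot, a cylinder 40 mm in diameter and 44 mm high, the point on its axis half-way up (22 mm above its underside). 50 g
- bottle_center (a point): White bottle 120 mm high, body 50 mm in diameter up to 74 mm, sloping shoulder, grey cap 30 mm in diameter from 94 to 120 mm; the point on its axis half-way up (60 mm above its underside). 160 g or so
- jar_center (a point): Amber glass jar 94 mm high, body 50 mm in diameter, black lid 54 mm in diameter from 72 to 94 mm; the point on its axis half-way up (47 mm above its underside). 180 g or so

How it is judged (in metres and radians):
On the way, in this order (a step that is already met when the one before it is completed fails the run):
1. bottle and jar both stand upright on the tray, let go, with the pot still in its place (x of bottle_center in the frame of tray between -0.095 and 0.095 m and y of bottle_center in the frame of tray between -0.062 and 0.062 m and z of bottle_center in the frame of tray below 0.076 m and angle between each of bottle_center, jar_center's own z axis and vertical below 0.1 rad and x of jar_center in the frame of tray between -0.095 and 0.095 m and y of jar_center in the frame of tray between -0.062 and 0.062 m and z of jar_center in the frame of tray below 0.063 m and distance of pot_center from where it was at the start of the episode below 0.012 m and contact force between the fingers and bottle below 0.3 N and contact force between the fingers and jar below 0.3 N), for 0.2 s.
2. the pot stands upright in the middle of the locking base, let go (horizontal distance between pot_center and base below 0.01 m and z of pot_center in the frame of base below 0.035 m and angle between pot_center's own z axis and vertical below 0.1 rad and contact force between the fingers and pot below 0.3 N), for 0.2 s.
3. the cover is down over the pot with its tabs under the hooks (horizontal distance between each of pot_center, cover_center and base below 0.01 m and z of pot_center in the frame of base below 0.035 m and angle between pot_center's own z axis and vertical below 0.1 rad and z of cover_center in the frame of base below 0.058 m and angle between cover_center's own z axis and vertical below 0.06 rad and angle between the x axis of cover_center and the x axis of base, either way round below 0.25 rad), for 0.2 s.
At the end, for the whole second after the job is handed in: The pot stands upright within 10 mm of the middle of the locking base; the cover is over it, flat on the base, within 10 mm of its middle, its tabs turned to within 0.25 rad of the line of the hooks; the bottle and the jar each stand upright within 15 mm of where they started; all at rest (all of step 3 and distance of each of bottle_center, jar_center from where it was at the start of the episode below 0.015 m and angle between each of bottle_center, jar_center's own z axis and vertical below 0.1 rad and linear speed of each of pot, cover, bottle, jar below 0.02 m/s); the robot touches nothing.
It fails at once if the bottle tips over (angle between bottle_center's own z axis and vertical above 0.6 rad).
It fails at once if the jar tips over (angle between jar_center's own z axis and vertical above 0.6 rad).
It fails at once if the pot tips over (angle between pot_center's own z axis and vertical above 0.6 rad).
It also fails if it takes over 136 s, if anything falls off the work surface, if the arm or the gripper's body presses on something with over 40 N, if the wrist force passes 120 N, or if a joint passes its speed limit or range.

## Working session

There is one attempt and no reset: what is moved stays moved. The work goes in short steps, Python scripts to look and compute and a shell command to move; the robot and the scene stay as the last step left them, time stands still between calls to the robot, and variables do not carry over. Pictures are saved under pics/ and viewed, at most 15 in all, crops included, and the job is handed in when it is done.

```bash
ls; mkdir -p pics
python3 - <<'E'
from station import r
import cv2,numpy as np
s=r.sense();print(s['time_s'],s['tcp_pos'],s['ee_rot'],s['gripper_width'])
for n in("scene","top","wrist"):
    c=r.capture(n);cv2.imwrite(f'pics/{n}0.png',c['frame'][:,:,::-1]);np.save(f'pics/{n}0.npy',c,allow_pickle=True)
    R=cv2.Rodrigues(np.array(c['rvec']))[0];print(n,c['vertical_fov'],c['cx'],c['cy'],-R.T@np.array(c['tvec']).ravel(),R.round(2).tolist())
E
```

```text
pics
0.0 [ 0.17969378 -0.59812375  0.29117099] [[-9.57766823e-01 -2.87545110e-01 -7.22844197e-04]
 [-2.87546002e-01  9.57764592e-01  2.06940924e-03]
 [ 9.72660697e-05  2.18986247e-03 -9.99997598e-01]] 0.9981766696527458
scene 48.1091298489303 260.0053381287645 181.38059461132391 [0.9515973  0.57658621 0.65760003] [[-0.8, 0.6, 0.01], [0.36, 0.49, -0.79], [-0.48, -0.63, -0.61]]
top 55.653700078382755 254.2303391892834 194.38955144213023 [ 0.30240524 -0.02591119  0.96834649] [[0.06, -1.0, 0.0], [-0.96, -0.06, -0.26], [0.26, 0.01, -0.97]]
wrist 60.124904671250874 258.26956781556135 193.0353000359825 [ 0.10755121 -0.61945747  0.38336292] [[-0.29, 0.96, 0.0], [0.92, 0.28, 0.27], [0.26, 0.08, -0.96]]
```

View pics/scene0.png

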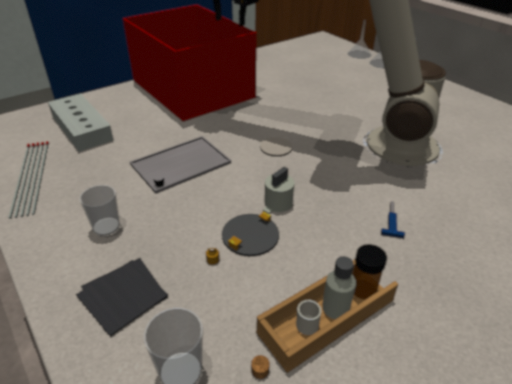

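View pics/top0.png

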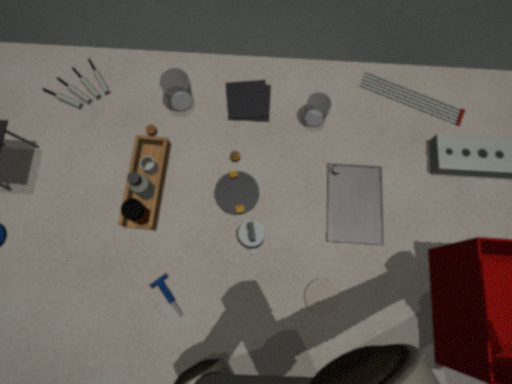

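The scene view shows the rack (front right) holding the pot at (308,318), bottle at (340,290) and jar at (369,272). The base is at (250,233), the cover at (279,190) and the tray at (180,163). In the top view the rack is around (147,183), the base (237,193), the cover (251,235) and the tray (355,204).

```bash
cat > h.py <<'E'
import numpy as np,cv2
def cam(c):
    R=cv2.Rodrigues(np.array(c['rvec'],float))[0];t=np.array(c['tvec'],float).ravel()
    f=192/np.tan(np.radians(c['vertical_fov']/2));return R,t,f
def ray(c,u,v):
    R,t,f=cam(c);d=R.T@np.array([(u-c['cx'])/f,(v-c['cy'])/f,1.]);return -R.T@t,d
def plane(c,u,v,z):
    o,d=ray(c,u,v);return (o+d*(z-o[2])/d[2])[:2]
def proj(c,p):
    R,t,f=cam(c);q=R@np.array(p,float)+t;return np.array([c['cx']+f*q[0]/q[2],c['cy']+f*q[1]/q[2]])
def load(n): return np.load(f'pics/{n}.npy',allow_pickle=True).item()
def snap(n,name):
    from station import r
    c=r.capture(n);cv2.imwrite(f'pics/{name}.png',c['frame'][:,:,::-1]);np.save(f'pics/{name}.npy',c,allow_pickle=True);return c
def blobs(c,lo,hi,amin=15,box=None):
    h=cv2.cvtColor(c['frame'],cv2.COLOR_RGB2HSV);m=cv2.inRange(h,np.array(lo),np.array(hi))
    if box is not None:
        k=np.zeros_like(m);k[box[1]:box[3],box[0]:box[2]]=255;m&=k
    n,l,s,ce=cv2.connectedComponentsWithStats(m)
    return [(s[i,4],ce[i].round(1),s[i,:4],cv2.minAreaRect(np.argwhere(l==i)[:,::-1].astype(np.float32)),l==i) for i in range(1,n) if s[i,4]>=amin]
def tool(d):
    "world shift (m) to tool mm"
    from station import r
    return (np.array(r.sense()['ee_rot']).T@np.array(d)*1000).round(1)
E
python3 - <<'E'
from h import *
c=load('top0')
for nm,u,v,z in[('jar lid',134,209,.102),('bottlecap',133,178,.128),('pot',149,163,.052),('base',237,193,.008),('cover',251,234,.08),('tray',355,204,.01),('rackA',147,137,.048),('rackB',122,227,.048),('rackC',168,138,.048),('rackD',155,229,.048),('bung',334,170,.028)]:
    print(nm,plane(c,u,v,z).round(3))
for b in blobs(c,(18,130,120),(32,255,255),5): print('yel',b[:3],plane(c,*b[1],.023).round(4))
for b in blobs(c,(8,90,80),(20,255,255),40): print('wood',b[:3])
f=c['frame'][:,:,::-1]
a=cv2.resize(f[120:260,100:400],None,fx=2.6,fy=2.6,interpolation=cv2.INTER_CUBIC);cv2.imwrite('pics/cropa.png',a)
E
```

```text
jar lid [0.477 0.276]
bottlecap [0.548 0.28 ]
pot [0.614 0.272]
base [0.558 0.034]
cover [ 0.437 -0.012]
tray [ 0.547 -0.287]
rackA [0.69  0.289]
rackB [0.439 0.318]
rackC [0.691 0.231]
rackD [0.44  0.233]
bung [ 0.634 -0.226]
yel (np.int32(30), array([233. , 173.2]), array([230, 171,   7,   5], dtype=int32)) [0.6094 0.0484]
yel (np.int32(40), array([239.6, 208. ]), array([236, 205,   8,   7], dtype=int32)) [0.5134 0.0234]
wood (np.int32(64), array([150.3, 128.6]), array([146, 125,  10,   8], dtype=int32))
wood (np.int32(1262), array([149. , 175.3]), array([126, 135,  42,  94], dtype=int32))
wood (np.int32(59), array([234.9, 155.3]), array([231, 151,   9,   9], dtype=int32))
wood (np.int32(42), array([233.2, 174.5]), array([229, 172,   9,   6], dtype=int32))
wood (np.int32(57), array([126.1, 191.9]), array([123, 182,   6,  20], dtype=int32))
```

View pics/cropa.png

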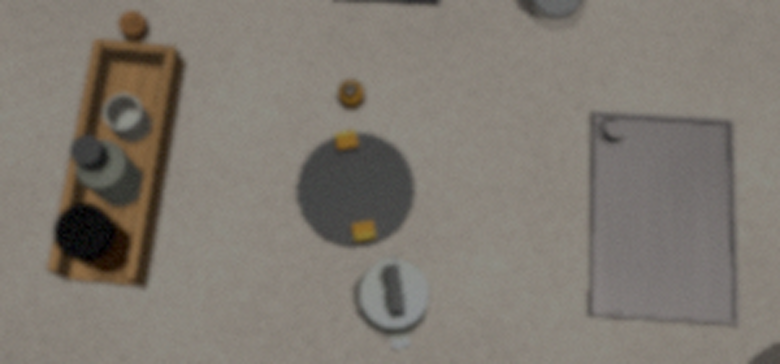

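The crop shows pot, bottle and jar from far to near in the rack, the two hooks at (347,140) and (364,230), and the cover with its tab at the bottom. The bung is at the tray's +x+y corner. The rough positions agree with the given sizes, so I'll move the wrist camera over the base and the cover.

```bash
python3 -m pendant '[[[0,0,-40],[0,0,0]],[[0,0,-60],[0,0,0]],[[-48,51,-60],[0,0,0.03]],[[-80,85,-60],[0,0,0.05]],[[-112,119,-60],[0,0,0.08]],[[-146,153,-60],[0,0,0.1]],[[-180,187,-60],[0,0,0.12]],[[-214,223,-60],[0,0,0.14]],[[-248,258,-60],[0,0,0.16]],[[-282,294,-60],[0,0,0.18]]]'
python3 - <<'E'
from h import *
from station import r
s=r.sense();print(s['tcp_pos'],s['ee_rot'],s['joints'])
print(tool(np.array([.5,.03,.35])-s['tcp_pos']))
E
```

```text
time_s: 1.15
tcp_pos: [0.3623, -0.2405, 0.3523]
ee_rot: [[-0.994, -0.111, 0.0], [-0.111, 0.994, 0.0], [-0.0, -0.0, -1.0]]
wrist_force: [1.6, -0.7, -0.1]
gripper_width: 0.998
gripper_force: 0.0
[ 0.36225114 -0.24053419  0.35227484] [[-9.93872823e-01 -1.10528974e-01  3.96924881e-04]
 [-1.10528972e-01  9.93872902e-01  2.75281358e-05]
 [-3.97535540e-04 -1.65122331e-05 -9.99999921e-01]] [-1.20265882e+01  5.27938075e-01 -1.83423882e+01 -6.63894746e-03
 -7.11077595e+01 -7.16254537e+01]
[-166.8  253.7    2.3]
```

```bash
python3 -m pendant '[[[-28,42,0],[0,0,0.02]],[[-55,84,0],[0,0,0.04]],[[-84,127,0],[0,0,0.06]],[[-112,170,0],[0,0,0.08]],[[-140,212,0],[0,0,0.1]],[[-160,243,0],[0,0,0.11]],[[-167,254,0],[0,0,0.11]],[[-167,254,0],[0,0,0.11]],[[-167,254,0],[0,0,0.11]]]'
python3 - <<'E'
from h import *
c=snap('wrist','w1')
for nm,p in[('base',[.561,.036,.008]),('cover',[.437,-.012,.08])]: print(nm,proj(c,p))
for b in blobs(c,(16,100,80),(34,255,255),30): print('yel',b[:4],plane(c,*b[1],.023).round(4))
E
```

```text
time_s: 2.05
tcp_pos: [0.4991, 0.0281, 0.3519]
ee_rot: [[-1.0, -0.002, -0.001], [-0.002, 1.0, -0.0], [0.001, -0.0, -1.0]]
wrist_force: [0.3, 0.1, 0.0]
gripper_width: 1.004
gripper_force: 0.0
base [263.73966526 202.41794534]
cover [220.56943698 111.63656915]
yel (np.int32(31), array([481.8, 121.5]), array([477, 118,  10,   8], dtype=int32), ((481.05657958984375, 121.80187225341797), (9.3405179977417, 6.181224822998047), 15.945394515991211)) [0.4502 0.3061]
yel (np.int32(47), array([443.1, 141.8]), array([439, 133,  10,  19], dtype=int32), ((443.3269348144531, 141.86538696289062), (5.687368392944336, 19.21938133239746), 11.309932708740234)) [0.4754 0.2619]
yel (np.int32(70), array([440. , 165.8]), array([436, 156,   9,  20], dtype=int32), ((440.176513671875, 165.7941131591797), (8.00367546081543, 18.432706832885742), 14.03624439239502)) [0.5063 0.2626]
yel (np.int32(193), array([255.4, 170.5]), array([247, 165,  19,  14], dtype=int32), ((255.76156616210938, 169.79229736328125), (13.331280708312988, 16.13786506652832), 74.74488067626953)) [0.513  0.0246]
yel (np.int32(210), array([466.2
[... 489 characters left out ...]
8715820312), (52.134586334228516, 56.58964538574219), 55.980648040771484)) [0.5856 0.2701]
yel (np.int32(208), array([273.9, 238.7]), array([265, 232,  18,  15], dtype=int32), ((274.058837890625, 238.73532104492188), (12.611851692199707, 16.73495864868164), 75.96376037597656)) [0.6085 0.05  ]
yel (np.int32(129), array([454.3, 279.2]), array([450, 262,   8,  32], dtype=int32), ((454.23583984375, 277.36761474609375), (31.462785720825195, 5.3621673583984375), 83.8844985961914)) [0.6702 0.3079]
yel (np.int32(62), array([ 62.6, 289.4]), array([ 61, 278,   5,  25], dtype=int32), ((62.537078857421875, 290.1392822265625), (24.081512451171875, 3.2235093116760254), 84.5596694946289)) [ 0.6881 -0.2527]
```

View pics/w1.png

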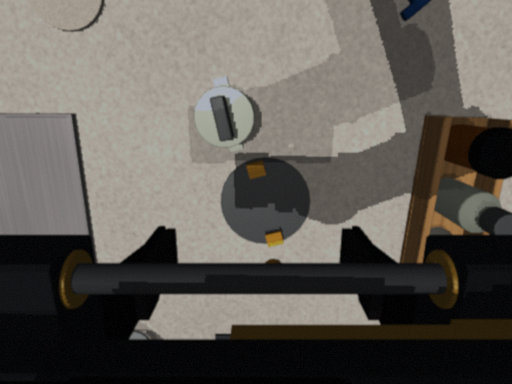

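The picture shows the cover at (224,118) with its bar and tabs running roughly along x, and the hooks at (255,170) and (274,239). That puts the base centre at (0.561, 0.037), yaw 14.9°, with 98.8 mm between the hook centres against 100 expected. The rack's near end is at the right.

```bash
python3 - <<'E'
from h import *
c=load('w1')
h=cv2.cvtColor(c['frame'],cv2.COLOR_RGB2HSV)
sub=c['frame'][90:145:5,200:246:4].mean(2).astype(int);print(sub)
E
python3 -m pendant '[[[-15,45,-5],[0,0,0]],[[-30,92,-10],[0,0,0]],[[-47,140,-10],[0,0,0]],[[-62,188,-10],[0,0,0]],[[-75,228,-10],[0,0,0]],[[-80,245,-10],[0,0,0]],[[-80,245,-10],[0,0,0]],[[-80,245,-10],[0,0,0]],[[-80,245,-10],[0,0,0]]]'
python3 - <<'E'
from h import *
c=snap('wrist','w2')
E
```

```text
[[162 158 162 175 176 175 177 176 177 167 123 149]
 [155 175 177 172 161 130 141 177 176 175 175 120]
 [176 177 174  86  90  93  24 100 174 165 165 163]
 [177 178 176  77  90  92  42  77 157 164 164 162]
 [170 172 170 104  82  75  61  43 157 163 161 162]
 [164 163 164 154  73  74  72  23  69 162 162 162]
 [163 162 162 165  68  72  70  25  68 161 160 156]
 [160 161 161 161  88  72  69  47  56 154 159 158]
 [160 160 159 160 142  73  72  65  30  68 158 157]
 [137 159 158 158 159  68  69  68  20  68 156 156]
 [131 137 156 157 157  89  78 113 118 157 155  75]]
time_s: 3.0
tcp_pos: [0.579, 0.2719, 0.3628]
ee_rot: [[-1.0, -0.0, 0.0], [-0.0, 1.0, 0.0], [-0.0, 0.0, -1.0]]
wrist_force: [-0.2, -0.6, -0.0]
gripper_width: 0.999
gripper_force: 0.0
```

View pics/w2.png

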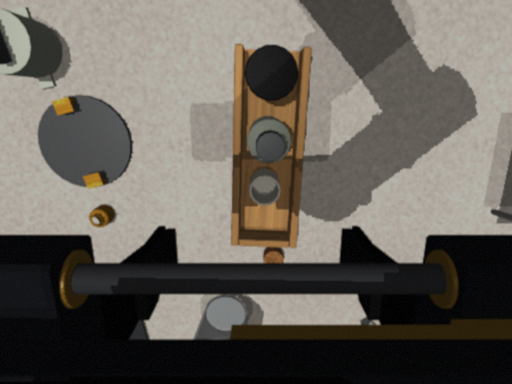

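This view shows the lid at (271,73), the cap at (270,147), the pot at (265,187), and the rack corners near (237,45), (310,48), (232,245) and (297,247). I'll fit circles and compare with the known diameters.

Run:
```python
from h import *
c=load('w2');g=cv2.cvtColor(c['frame'],cv2.COLOR_RGB2GRAY);hs=cv2.cvtColor(c['frame'],cv2.COLOR_RGB2HSV)
def circ(c,seed,lo,hi,z,box):
    m=np.zeros(g.shape,np.uint8);x0,y0,x1,y1=box;m[y0:y1,x0:x1]=cv2.inRange(hs,lo,hi)[y0:y1,x0:x1]
    n,l,s,ce=cv2.connectedComponentsWithStats(m);i=l[seed[1],seed[0]]
    p=np.argwhere(l==i)[:,::-1].astype(np.float32);(cx,cy),rad=cv2.minEnclosingCircle(p)
    w=plane(c,cx,cy,z);d=np.linalg.norm(plane(c,cx+rad,cy,z)-plane(c,cx-rad,cy,z));print(s[i],(cx,cy),rad,w.round(4),'dia',d.round(4))
circ(c,(271,73),(0,0,0),(180,255,40),.102,(240,40,305,105))
np.set_printoptions(linewidth=250)
print(g[125:170:3,245:300:3]);print(hs[125:170:3,245:300:3,1])
print('pot');print(g[165:212:3,243:288:3])
for nm,u,v in[('nl',237,45),('nr',310,48),('fl',232,245),('fr',297,247)]:print(nm,plane(c,u,v,.048).round(4))
for b in blobs(c,(8,80,60),(30,255,255),300): print(b[:4])
for b in blobs(c,(16,100,80),(34,255,255),60): print('yel',b[1],plane(c,*b[1],.023).round(4))
c1=load('w1')
for u,v in[(210.5,97),(225,95),(236,139),(221,140),(222.5,117.5)]:print(plane(c1,u,v,.092).round(4))
```

```text
[ 245   46   54   55 2231] (270.6040344238281, 72.82948303222656) 27.40860366821289 [0.479  0.2846] dia 0.055
[[ 49 106  88  95 115 112 113 113 110 108 106 105 102  72  64 115 109  48 109]
 [ 49 107  86 113 113 114 113 112 108 108 107 103 100  99  68  61 103  48 109]
 [ 49  98 112 114 113 113  80  45  32  40  65  89 101  98  96  50  92  48 112]
 [ 52 102 113 113 114  55  46  73  75  71  66  42  65  88  93  61  51  51 111]
 [ 50 107 113 113  86  63  81  80  76  77  76  72  49  61  90  75  57  61 109]
 [ 50 109 110 109  46  80  80  77  77  73  74  72  69  55  83  82  55  63 109]
 [ 51 107 109 108  68  80  75  76  74  71  71  69  69  54  68  84  54  65 111]
 [ 52 102 108 107  69  77  75  74  72  69  70  70  67  56  70  67  55  68 110]
 [ 51  96 104 104  70  76  71  72  71  69  69  67  67  53  79  76  58  76 110]
 [ 49  48  97 103  71  72  70  71  69  68  68  66  64  58  88 124  53  88 107]
 [ 50  49  65  83  72  69  71  68  70  68  68  66  60  80  85  90  47  93 109]
 [ 53  50  51  55  57  75  64  67  67  65  64  63  73  52  53  52  34  75  84]
 [ 70  66  67  74  69  66  56  55  54  53 
[... 2621 characters left out ...]
5), 2.5261168479919434))
(np.int32(300), array([ 62.7, 105.9]), array([52, 97, 22, 19], dtype=int32), ((62.67889404296875, 106.0963363647461), (16.66617774963379, 18.677614212036133), 73.3007583618164))
yel [237.8  94. ] [0.4984 0.2467]
yel [302.8  99.4] [0.5048 0.328 ]
yel [295.7  56.4] [0.4547 0.3175]
yel [268.5 111.2] [0.5192 0.2852]
yel [ 62.5 106. ] [0.513  0.0256]
yel [267.8 209.3] [0.6501 0.2854]
yel [249.4 167. ] [0.591  0.2605]
yel [ 92.6 180. ] [0.6088 0.0504]
yel [296.5 192.2] [0.6257 0.324 ]
yel [261.1 231. ] [0.6821 0.2763]
yel [ 98.6 216.8] [0.6611 0.0516]
yel [ 62.5 289.3] [ 0.7748 -0.0166]
[ 0.4221 -0.0205]
[ 0.4201 -0.0057]
[0.4646 0.0048]
[ 0.4657 -0.011 ]
[ 0.4425 -0.0088]
```

Run:
```python
from h import *
from station import r
c=load('w2');print('cap',plane(c,270.5,146,.128),'pot',plane(c,264.5,186,.052))
s=r.sense();print(s['tcp_pos'])
c1=load('w1');print('tray',plane(c1,75,115,.01),plane(c1,90,234,.01),plane(c1,5,115,.01))
t=load('top0')
for u,v in[(327.5,163.5),(382,166),(326.5,242),(383,244)]:print(plane(t,u,v,.01))
s0=load('scene0')
f=s0['frame'];g=cv2.cvtColor(f,cv2.COLOR_RGB2HSV)
for nm,p in[('lid',[.479,.2846,.102]),('cap',[*plane(c,270.5,146,.128),.128]),('pot',[*plane(c,264.5,186,.052),.052]),('bar',[.443,-.008,.092])]:print(nm,proj(s0,p))
```

```text
cap [0.54872788 0.28430029] pot [0.60939957 0.28010193]
[0.57904996 0.27195477 0.36299088]
tray [ 0.4441283 -0.2055778] [ 0.6076463  -0.20870233] [ 0.44433769 -0.2949035 ]
[ 0.65870065 -0.21150392]
[ 0.6609466  -0.36326891]
[ 0.43918231 -0.21119551]
[ 0.44324003 -0.35985243]
lid [370.70836608 254.43527705]
cap [344.5103774  262.16662183]
pot [311.19020301 307.68173849]
bar [280.41601467 171.67957147]
```

```bash
python3 -m pendant '[[[15,6,35],[0,0,0]],[[30,12,75],[0,0,0]],[[30,12,115],[0,0,0]],[[30,12,140],[0,0,0]],[[30,12,140],[0,0,0]],[[30,12,140],[0,0,0]],[[30,12,140],[0,0,0]]]'
python3 - <<'E'
from h import *
from station import r
p=r.sense()['tcp_pos'];print(p,tool(np.array([.5487,.2843,.174])-p))
E
```

```text
time_s: 3.75
tcp_pos: [0.5502, 0.2858, 0.2248]
ee_rot: [[-1.0, -0.002, 0.004], [-0.002, 1.0, 0.002], [-0.004, 0.002, -1.0]]
wrist_force: [0.7, -0.4, 0.6]
gripper_width: 0.996
gripper_force: 0.0
[0.55024425 0.2858182  0.22483343] [ 1.7 -1.6 50.8]
```

```bash
python3 -m pendant '[[[1,-1,20],[0,0,0]],[[1,-1,40],[0,0,0]],[[1,-1,51],[0,0,0]],[[1,-1,51],[0,0,0]],[[1,-1,51],[0,0,0]]]'; python3 -m pendant '[[[0,0,0],[0,0,0]],[[0,0,0],[0,0,0]],[[0,0,0],[0,0,0]],[[0,0,0],[0,0,0]],[[0,0,0],[0,0,0]],[[0,0,0],[0,0,0]],[[0,0,0],[0,0,0]],[[0,0,0],[0,0,0]]]' 0.15
```

```text
time_s: 4.25
tcp_pos: [0.5489, 0.2851, 0.1725]
ee_rot: [[-1.0, -0.002, 0.002], [-0.002, 1.0, 0.001], [-0.002, 0.001, -1.0]]
wrist_force: [-1.0, -0.6, 0.2]
gripper_width: 1.002
gripper_force: 0.0
time_s: 5.05
tcp_pos: [0.5481, 0.2846, 0.1712]
ee_rot: [[-1.0, -0.002, -0.0], [-0.002, 1.0, -0.0], [0.0, -0.0, -1.0]]
wrist_force: [-0.3, 0.5, 0.4]
gripper_width: 0.357
gripper_force: 0.3
```

```bash
python3 -m pendant '[[[0,0,0],[0,0,0]],[[0,0,0],[0,0,0]],[[0,0,0],[0,0,0]],[[0,0,-3],[0,0,0]],[[0,0,-8],[0,0,0]],[[0,0,-16],[0,0,0]],[[0,0,-26],[0,0,0]],[[0,0,-38],[0,0,0]]]'
```

```text
time_s: 5.85
tcp_pos: [0.5481, 0.2847, 0.2102]
ee_rot: [[-1.0, -0.002, 0.0], [-0.002, 1.0, 0.0], [-0.0, 0.0, -1.0]]
wrist_force: [0.0, 0.5, -2.1]
gripper_width: 0.334
gripper_force: 30.0
```

```bash
python3 -m pendant '[[[0,0,-15],[0,0,0]],[[0,0,-35],[0,0,0]],[[-1,-10,-55],[0,0,0]],[[-3,-30,-70],[0,0,0]],[[-5,-60,-80],[0,0,0]],[[-8,-95,-80],[0,0,0]],[[-12,-132,-80],[0,0,0]],[[-15,-170,-80],[0,0,0]],[[-19,-208,-80],[0,0,0]],[[-22,-246,-80],[0,0,0]]]'
python3 -m pendant '[[[-3,-38,0],[0,0,0]],[[-7,-76,0],[0,0,0]],[[-10,-114,0],[0,0,0]],[[-14,-152,0],[0,0,0]],[[-18,-190,0],[0,0,0]],[[-22,-226,0],[0,0,0]],[[-26,-260,0],[0,0,0]],[[-28,-288,0],[0,0,0]],[[-30,-310,0],[0,0,0]],[[-30,-324,0],[0,0,0]]]'
python3 -m pendant '[[[0,-10,0],[0,0,0]],[[0,-10,0],[0,0,0]],[[0,-10,0],[0,0,0]],[[0,-10,0],[0,0,0]]]'
python3 - <<'E'
from h import *
from station import r
s=r.sense();p=s['tcp_pos'];print(p,s['gripper_force'],tool(np.array([.60,-.295,.1672])-p))
snap('scene','s1')
E
```

```text
time_s: 6.85
tcp_pos: [0.5701, 0.0362, 0.2901]
ee_rot: [[-1.0, -0.001, 0.001], [-0.001, 1.0, 0.0], [-0.001, 0.0, -1.0]]
wrist_force: [-0.5, 0.1, -2.7]
gripper_width: 0.342
gripper_force: 30.0
time_s: 7.85
tcp_pos: [0.6002, -0.2877, 0.2895]
ee_rot: [[-1.0, 0.0, -0.0], [0.0, 1.0, -0.0], [0.0, -0.0, -1.0]]
wrist_force: [-0.4, 0.3, -1.8]
gripper_width: 0.338
gripper_force: 30.0
time_s: 8.25
tcp_pos: [0.6012, -0.2943, 0.2895]
ee_rot: [[-1.0, -0.003, 0.0], [-0.003, 1.0, 0.0], [-0.0, 0.0, -1.0]]
wrist_force: [-0.4, 0.7, -2.6]
gripper_width: 0.335
gripper_force: 30.0
[ 0.60123194 -0.29429181  0.28949138] 29.9941496970132 [  1.2  -0.7 122.3]
```

```bash
python3 -m pendant '[[[0,0,25],[0,0,0]],[[0,0,55],[0,0,0]],[[0,0,85],[0,0,0]],[[0,0,105],[0,0,0]],[[0,0,114],[0,0,0]],[[0,0,117],[0,0,0]],[[0,0,119],[0,0,0]],[[0,0,120],[0,0,0]],[[0,0,120],[0,0,0]],[[0,0,120],[0,0,0]]]'
python3 -m pendant '[[[0,0,1],[0,0,0]],[[0,0,1],[0,0,0]],[[0,0,1],[0,0,0]]]'
```

```text
time_s: 9.3
tcp_pos: [0.6015, -0.2953, 0.1702]
ee_rot: [[-1.0, -0.002, 0.001], [-0.002, 1.0, -0.0], [-0.001, -0.0, -1.0]]
wrist_force: [-0.0, -0.3, -1.4]
gripper_width: 0.332
gripper_force: 30.0
time_s: 9.6
tcp_pos: [0.6011, -0.2953, 0.1683]
ee_rot: [[-1.0, -0.002, -0.0], [-0.002, 1.0, -0.0], [0.0, -0.0, -1.0]]
wrist_force: [-0.3, -0.1, -1.0]
gripper_width: 0.337
gripper_force: 30.0
```

```bash
python3 -m pendant '[[[0,0,1],[0,0,0]],[[0,0,1],[0,0,0]],[[0,0,1],[0,0,0]]]'
```

```text
time_s: 9.9
tcp_pos: [0.6012, -0.2953, 0.1672]
ee_rot: [[-1.0, -0.002, 0.0], [-0.002, 1.0, -0.0], [-0.0, -0.0, -1.0]]
wrist_force: [-1.0, 0.4, -1.2]
gripper_width: 0.34
gripper_force: 30.0
```

```bash
python3 -m pendant '[[[0,0,1],[0,0,0]],[[0,0,1],[0,0,0]],[[0,0,1],[0,0,0]]]';python3 -m pendant '[[[0,0,0.5],[0,0,0]],[[0,0,0.5],[0,0,0]]]'
```

```text
time_s: 10.2
tcp_pos: [0.6015, -0.2954, 0.1671]
ee_rot: [[-1.0, -0.002, 0.001], [-0.002, 1.0, -0.001], [-0.001, -0.001, -1.0]]
wrist_force: [-0.6, 1.9, 2.7]
gripper_width: 0.336
gripper_force: 30.0
time_s: 10.4
tcp_pos: [0.6016, -0.2955, 0.1671]
ee_rot: [[-1.0, -0.002, 0.002], [-0.002, 1.0, -0.001], [-0.001, -0.001, -1.0]]
wrist_force: [-1.0, -0.3, 5.4]
gripper_width: 0.339
gripper_force: 30.0
```

```bash
python3 -m pendant '[[[0,0,0],[0,0,0]],[[0,0,0],[0,0,0]],[[0,0,0],[0,0,0]],[[0,0,0],[0,0,0]],[[0,0,0],[0,0,0]],[[0,0,-10],[0,0,0]],[[0,0,-35],[0,0,0]],[[0,0,-75],[0,0,0]],[[5,30,-90],[0,0,0]],[[15,70,-90],[0,0,0]]]' 1
python3 -m pendant '[[[10,48,0],[0,0,0]],[[20,96,0],[0,0,0]],[[30,144,0],[0,0,0]],[[40,192,0],[0,0,0]],[[50,240,0],[0,0,0]],[[61,288,0],[0,0,0]],[[71,336,0],[0,0,0]],[[81,384,0],[0,0,0]],[[91,432,0],[0,0,0]],[[101,475,0],[0,0,0]]]'
python3 -m pendant '[[[7,35,0],[0,0,0]],[[7,35,30],[0,0,0]],[[7,35,60],[0,0,0]],[[7,35,70],[0,0,0]],[[7,35,70],[0,0,0]],[[7,35,70],[0,0,0]],[[7,35,70],[0,0,0]]]'
python3 - <<'E'
from h import *
from station import r
s=r.sense();p=s['tcp_pos'];print(p,s['gripper_force'],tool(np.array([.479,.2846,.143])-p))
snap('scene','s1')
E
```

```text
time_s: 11.4
tcp_pos: [0.5877, -0.2262, 0.2599]
ee_rot: [[-1.0, 0.0, 0.008], [0.0, 1.0, -0.002], [-0.008, -0.002, -1.0]]
wrist_force: [-0.1, 0.4, -0.1]
gripper_width: 0.997
gripper_force: 0.0
time_s: 12.4
tcp_pos: [0.4836, 0.2518, 0.257]
ee_rot: [[-1.0, -0.003, 0.002], [-0.003, 1.0, 0.001], [-0.002, 0.001, -1.0]]
wrist_force: [1.1, -0.5, 0.0]
gripper_width: 0.998
gripper_force: 0.0
time_s: 13.1
tcp_pos: [0.478, 0.2849, 0.1876]
ee_rot: [[-1.0, -0.002, 0.003], [-0.002, 1.0, 0.002], [-0.003, 0.002, -1.0]]
wrist_force: [0.3, 0.4, -0.1]
gripper_width: 0.998
gripper_force: 0.0
[0.47804012 0.28491785 0.18755915] 0.0 [-0.8 -0.4 44.6]
```

View pics/s1.png

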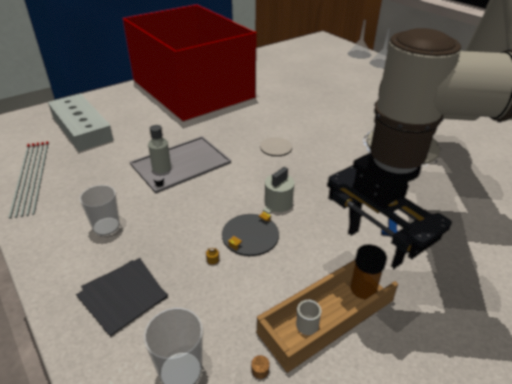

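The bottle stands upright on the tray at (158,155), the pot and jar are undisturbed, and the gripper is above the jar. Next I'll grip the lid.

```bash
python3 -m pendant '[[[-1,0,20],[0,0,0]],[[-1,0,38],[0,0,0]],[[-1,0,45],[0,0,0]],[[-1,0,45],[0,0,0]],[[-1,0,45],[0,0,0]],[[-1,0,45],[0,0,0]]]'; python3 -m pendant '[[[0,0,0],[0,0,0]],[[0,0,0],[0,0,0]],[[0,0,0],[0,0,0]],[[0,0,0],[0,0,0]],[[0,0,0],[0,0,0]],[[0,0,0],[0,0,0]],[[0,0,0],[0,0,0]],[[0,0,0],[0,0,0]],[[0,0,0],[0,0,0]],[[0,0,0],[0,0,0]]]' 0.4
python3 -m pendant '[[[0,0,-3],[0,0,0]],[[0,0,-8],[0,0,0]],[[0,0,-16],[0,0,0]],[[0,0,-26],[0,0,0]],[[0,0,-38],[0,0,0]]]'
```

```text
time_s: 13.75
tcp_pos: [0.4787, 0.285, 0.1419]
ee_rot: [[-1.0, -0.002, 0.002], [-0.002, 1.0, 0.001], [-0.002, 0.001, -1.0]]
wrist_force: [0.1, 0.0, 0.1]
gripper_width: 1.004
gripper_force: 0.0
time_s: 14.75
tcp_pos: [0.4782, 0.2846, 0.1408]
ee_rot: [[-1.0, -0.002, 0.0], [-0.002, 1.0, 0.0], [-0.0, 0.0, -1.0]]
wrist_force: [-0.6, 1.2, 0.4]
gripper_width: 0.609
gripper_force: 30.0
time_s: 15.25
tcp_pos: [0.4781, 0.2845, 0.1797]
ee_rot: [[-1.0, -0.002, -0.0], [-0.002, 1.0, -0.0], [0.0, -0.0, -1.0]]
wrist_force: [0.2, -0.7, -2.0]
gripper_width: 0.616
gripper_force: 30.0
```

```bash
python3 -m pendant '[[[0,0,-18],[0,0,0]],[[0,0,-45],[0,0,0]],[[-1,-10,-75],[0,0,0]],[[-2,-30,-100],[0,0,0]],[[-3,-60,-115],[0,0,0]],[[-5,-95,-115],[0,0,0]],[[-6,-132,-115],[0,0,0]],[[-8,-170,-115],[0,0,0]],[[-10,-208,-115],[0,0,0]],[[-12,-246,-115],[0,0,0]]]'
python3 -m pendant '[[[-2,-38,0],[0,0,0]],[[-4,-76,0],[0,0,0]],[[-6,-114,0],[0,0,0]],[[-8,-152,0],[0,0,0]],[[-9,-190,0],[0,0,0]],[[-11,-226,0],[0,0,0]],[[-13,-260,0],[0,0,0]],[[-14,-288,0],[0,0,0]],[[-15,-310,0],[0,0,0]],[[-15,-326,0],[0,0,0]]]'
python3 -m pendant '[[[0,-8,0],[0,0,0]],[[0,-8,0],[0,0,0]],[[0,-8,0],[0,0,0]],[[0,-8,0],[0,0,0]]]'
python3 - <<'E'
from h import *
from station import r
s=r.sense();p=s['tcp_pos'];print(p,s['gripper_force'],tool(np.array([.505,-.295,.1368])-p))
E
```

```text
time_s: 16.25
tcp_pos: [0.4902, 0.0371, 0.295]
ee_rot: [[-1.0, -0.002, 0.002], [-0.002, 1.0, 0.001], [-0.002, 0.001, -1.0]]
wrist_force: [0.3, -0.1, -1.6]
gripper_width: 0.611
gripper_force: 30.0
time_s: 17.25
tcp_pos: [0.506, -0.2889, 0.2946]
ee_rot: [[-1.0, -0.001, 0.001], [-0.001, 1.0, -0.0], [-0.001, -0.0, -1.0]]
wrist_force: [-0.6, 0.3, -2.3]
gripper_width: 0.611
gripper_force: 30.0
time_s: 17.65
tcp_pos: [0.5063, -0.2945, 0.294]
ee_rot: [[-1.0, -0.003, 0.0], [-0.003, 1.0, 0.0], [-0.0, 0.0, -1.0]]
wrist_force: [0.2, -0.4, -1.1]
gripper_width: 0.611
gripper_force: 30.0
[ 0.50625005 -0.29452509  0.29395204] 30.000356370583177 [  1.3  -0.5 157.2]
```

```bash
python3 -m pendant '[[[0,0,35],[0,0,0]],[[0,0,75],[0,0,0]],[[0,0,110],[0,0,0]],[[0,0,135],[0,0,0]],[[0,0,147],[0,0,0]],[[0,0,152],[0,0,0]],[[0,0,154],[0,0,0]],[[0,0,155],[0,0,0]],[[0,0,156],[0,0,0]],[[0,0,156],[0,0,0]]]'
python3 -m pendant '[[[0,0,1],[0,0,0]],[[0,0,1],[0,0,0]],[[0,0,1],[0,0,0]]]'
python3 -m pendant '[[[0,0,1],[0,0,0]],[[0,0,1],[0,0,0]],[[0,0,1],[0,0,0]]]'
```

```text
time_s: 18.65
tcp_pos: [0.5065, -0.2955, 0.1386]
ee_rot: [[-1.0, -0.002, 0.002], [-0.002, 1.0, -0.0], [-0.002, -0.0, -1.0]]
wrist_force: [0.2, 0.0, -2.6]
gripper_width: 0.616
gripper_force: 30.0
time_s: 18.95
tcp_pos: [0.5062, -0.2955, 0.1368]
ee_rot: [[-1.0, -0.002, 0.0], [-0.002, 1.0, -0.0], [-0.0, -0.0, -1.0]]
wrist_force: [-0.6, 0.7, -2.5]
gripper_width: 0.614
gripper_force: 30.0
time_s: 19.25
tcp_pos: [0.5064, -0.2955, 0.1368]
ee_rot: [[-1.0, -0.002, 0.001], [-0.002, 1.0, -0.0], [-0.001, -0.0, -1.0]]
wrist_force: [-2.0, 2.4, 5.0]
gripper_width: 0.609
gripper_force: 30.0
```

```bash
python3 -m pendant '[[[0,0,0],[0,0,0]],[[0,0,0],[0,0,0]],[[0,0,0],[0,0,0]],[[0,0,0],[0,0,0]],[[0,0,-10],[0,0,0]],[[0,0,-35],[0,0,0]],[[0,0,-75],[0,0,0]],[[0,0,-115],[0,0,0]],[[-5,20,-140],[0,0,0]],[[-12,62,-160],[0,0,0]]]' 1
python3 -m pendant '[[[-9,50,0],[0,0,-0.14]],[[-18,100,0],[0,0,-0.28]],[[-27,150,0],[0,0,-0.42]],[[-36,200,0],[0,0,-0.56]],[[-45,250,0],[0,0,-0.7]],[[-54,300,0],[0,0,-0.84]],[[-63,350,0],[0,0,-0.98]],[[-72,400,0],[0,0,-1.12]],[[-81,450,0],[0,0,-1.26]],[[-90,495,0],[0,0,-1.4]]]'
python3 - <<'E'
from h import *
from station import r
s=r.sense();p=s['tcp_pos'];R=np.array(s['ee_rot']);print(p,np.degrees(np.arctan2(R[1,1],R[0,1])),s['joints'],tool(np.array([.6094,.28,.3])-p))
E
```

```text
time_s: 20.25
tcp_pos: [0.5184, -0.2346, 0.2987]
ee_rot: [[-1.0, 0.002, 0.004], [0.002, 1.0, -0.001], [-0.004, -0.001, -1.0]]
wrist_force: [0.7, 0.6, 0.0]
gripper_width: 0.998
gripper_force: 0.0
time_s: 21.25
tcp_pos: [0.6065, 0.2607, 0.2968]
ee_rot: [[-0.162, -0.987, 0.001], [-0.987, 0.162, 0.0], [-0.001, -0.001, -1.0]]
wrist_force: [-0.3, -0.7, -0.2]
gripper_width: 0.997
gripper_force: 0.0
[0.6065136  0.26073261 0.29681806] 170.6733047898033 [ 3.72755855e+01  2.53183728e+01  6.26439153e+00  1.57289230e-02
 -7.08850634e+01 -4.66074078e+01] [-19.5   0.3  -3.2]
```

```bash
python3 -m pendant '[[[-19,0,0],[0,0,-0.12]],[[-19,0,0],[0,0,-0.12]],[[-19,0,0],[0,0,-0.12]],[[-19,0,0],[0,0,-0.12]],[[-19,0,0],[0,0,-0.12]]]'
python3 - <<'E'
from h import *
c=snap('wrist','w3');t=snap('top','t3')
E
```

```text
time_s: 21.75
tcp_pos: [0.6098, 0.2761, 0.2964]
ee_rot: [[-0.051, -0.999, 0.0], [-0.999, 0.051, 0.0], [-0.0, -0.0, -1.0]]
wrist_force: [-0.4, -0.4, -0.2]
gripper_width: 1.0
gripper_force: 0.0
```

View pics/w3.png

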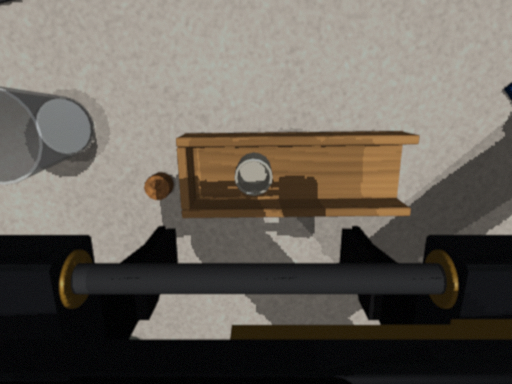

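The pot's rim is at about (254,174), alone in the rack, with free floor on both sides along x and the walls parallel to the tool.

Run:
```python
from h import *
from station import r
np.set_printoptions(linewidth=250)
c=load('w3');hs=cv2.cvtColor(c['frame'],cv2.COLOR_RGB2HSV)
m=cv2.inRange(hs[150:202,228:282],(0,0,0),(180,70,255));m=cv2.morphologyEx(m,cv2.MORPH_OPEN,np.ones((3,3)))
n,l,st,ce=cv2.connectedComponentsWithStats(m);print(st,ce)
i=1+st[1:,4].argmax();p=np.argwhere(l==i)[:,::-1].astype(np.float32);(x,y),ra=cv2.minEnclosingCircle(p);print(x+228,y+150,ra)
for u,v in[(x+228,y+150),(254,174)]:
  w=plane(c,u,v,.052);s=r.sense();print(w, tool(np.array([w[0],w[1],.091])-s['tcp_pos']))
print(np.linalg.norm(plane(c,x+228+ra,y+150,.052)-plane(c,x+228-ra,y+150,.052)))
for b in blobs(c,(8,80,60),(30,255,255),300): print(b[:4])
```

```text
[[   0    0   54   52 1553]
 [   7    3   37   43 1255]] [[27.54153252 26.45717965]
 [25.21115538 24.31553785]]
252.88505744934082 173.95977020263672 21.1900691986084
[0.61520579 0.27637512] [-2.000e-01 -5.300e+00  2.053e+02]
[0.61405285 0.27647568] [ -0.3  -4.1 205.3]
0.04396782862619924
(np.int32(15769), array([298.9, 171.4]), array([176, 131, 243,  87], dtype=int32), ((297.2775573730469, 174.1938018798828), (85.36528015136719, 242.06427001953125), 89.5416488647461))
(np.int32(478), array([156.2, 187.2]), array([144, 173,  25,  27], dtype=int32), ((156.50001525878906, 187.50001525878906), (25.455841064453125, 22.62741470336914), 45.0))
```

```bash
python3 -m pendant '[[[-3,-3,40],[0,0,0]],[[-3,-3,80],[0,0,0]],[[-3,-3,120],[0,0,0]],[[-3,-3,145],[0,0,0]],[[-3,-3,165],[0,0,0]],[[-3,-3,180],[0,0,0]],[[-3,-3,195],[0,0,0]],[[-3,-3,206],[0,0,0]],[[-3,-3,207],[0,0,0]],[[-3,-3,207],[0,0,0]]]'
python3 -m pendant '[[[0,0,0],[0,0,0]],[[0,0,0],[0,0,0]],[[0,0,0],[0,0,0]],[[0,0,0],[0,0,0]],[[0,0,0],[0,0,0]],[[0,0,0],[0,0,0]],[[0,0,0],[0,0,0]],[[0,0,0],[0,0,0]],[[0,0,0],[0,0,0]],[[0,0,0],[0,0,0]]]' 0.25
python3 -m pendant '[[[0,0,-3],[0,0,0]],[[0,0,-8],[0,0,0]],[[0,0,-16],[0,0,0]],[[0,0,-26],[0,0,0]],[[0,0,-38],[0,0,0]]]'
```

```text
time_s: 22.85
tcp_pos: [0.6132, 0.2804, 0.089]
ee_rot: [[-0.049, -0.999, 0.001], [-0.999, 0.049, 0.0], [-0.0, -0.001, -1.0]]
wrist_force: [0.5, -0.5, 0.7]
gripper_width: 1.0
gripper_force: 0.0
time_s: 23.85
tcp_pos: [0.613, 0.2803, 0.0888]
ee_rot: [[-0.049, -0.999, 0.0], [-0.999, 0.049, 0.0], [-0.0, -0.0, -1.0]]
wrist_force: [-0.2, 0.8, 0.5]
gripper_width: 0.448
gripper_force: 30.0
time_s: 24.35
tcp_pos: [0.6129, 0.2803, 0.1278]
ee_rot: [[-0.049, -0.999, 0.0], [-0.999, 0.049, -0.0], [0.0, -0.0, -1.0]]
wrist_force: [-0.4, 0.4, -0.9]
gripper_width: 0.446
gripper_force: 30.0
```

```bash
python3 -m pendant '[[[0,0,-20],[0,0,0]],[[0,0,-45],[0,0,0]],[[20,3,-65],[0,0,0.12]],[[50,8,-75],[0,0,0.26]],[[85,14,-75],[0,0,0.4]],[[120,20,-75],[0,0,0.54]],[[155,25,-75],[0,0,0.68]],[[190,31,-75],[0,0,0.82]],[[220,36,-75],[0,0,0.96]],[[240,39,-75],[0,0,1.09]]]'
python3 - <<'E'
from h import *
from station import r
s=r.sense();p=s['tcp_pos'];R=np.array(s['ee_rot']);print(p,np.degrees(np.arctan2(R[1,1],R[0,1])),tool(np.array([.561,.0375,.2])-p))
E
```

```text
time_s: 25.35
tcp_pos: [0.5615, 0.0406, 0.2031]
ee_rot: [[-0.911, -0.412, 0.001], [-0.412, 0.911, 0.0], [-0.001, -0.0, -1.0]]
wrist_force: [0.8, -0.2, 0.4]
gripper_width: 0.448
gripper_force: 30.0
[0.56154957 0.04060014 0.20311068] 114.35175465562713 [ 1.8 -2.6  3.1]
```

```bash
python3 -m pendant '[[[2,-3,3],[0,0,0.1]],[[2,-3,3],[0,0,0.17]],[[2,-3,3],[0,0,0.17]],[[2,-3,3],[0,0,0.17]],[[2,-3,3],[0,0,0.17]]]'
python3 - <<'E'
from h import *
from station import r
c=snap('wrist','w4')
s=r.sense();p=s['tcp_pos'];R=np.array(s['ee_rot']);print(p,np.degrees(np.arctan2(R[1,1],R[0,1])))
for b in blobs(c,(16,100,80),(34,255,255),60): print('yel',b[:3],plane(c,*b[1],.023).round(4))
print(proj(c,[p[0],p[1],p[2]-.0888+.052]))
E
```

```text
time_s: 25.85
tcp_pos: [0.5618, 0.0392, 0.1992]
ee_rot: [[-0.966, -0.26, 0.001], [-0.26, 0.966, 0.0], [-0.001, 0.0, -1.0]]
wrist_force: [-0.0, -0.3, -0.8]
gripper_width: 0.449
gripper_force: 30.0
[0.56175321 0.03918904 0.19908925] 105.07069140400041
yel (np.int32(718), array([257., 129.]), array([243, 117,  29,  25], dtype=int32)) [0.512  0.0251]
yel (np.int32(112), array([507. , 253.2]), array([500, 240,  12,  23], dtype=int32)) [0.559  0.2673]
yel (np.int32(193), array([355.2, 277.9]), array([351, 256,   9,  44], dtype=int32)) [0.6173 0.1457]
yel (np.int32(67), array([160.3, 281.9]), array([158, 273,   5,  17], dtype=int32)) [ 0.6675 -0.0243]
yel (np.int32(1052), array([491.9, 313.2]), array([475, 294,  35,  46], dtype=int32)) [0.6189 0.282 ]
[257.15799152 277.79289526]
```

View pics/w4.png

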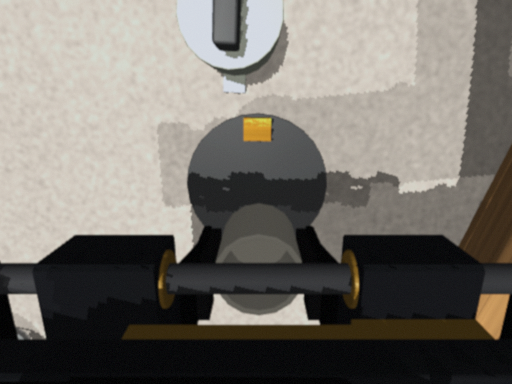

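The pot is held upright, with its rim centre at about (258,273) against the expected (257,278), so it sits about 2 mm towards the camera. The near hook at (257,129) lies exactly on the tool's axis line, so I'll lower the pot.

```bash
python3 -m pendant '[[[-1,-1,30],[0,0,0]],[[-1,-1,60],[0,0,0]],[[-1,-1,85],[0,0,0]],[[-1,-1,98],[0,0,0]],[[-1,-1,104],[0,0,0]],[[-1,-1,107],[0,0,0]],[[-1,-1,109],[0,0,0]],[[-1,-1,109],[0,0,0]],[[-1,-1,109],[0,0,0]]]'
python3 -m pendant '[[[0,0,1],[0,0,0]],[[0,0,1],[0,0,0]],[[0,0,1],[0,0,0]]]'
python3 -m pendant '[[[0,0,1],[0,0,0]],[[0,0,1],[0,0,0]],[[0,0,1],[0,0,0]]]'
```

```text
time_s: 26.8
tcp_pos: [0.5633, 0.0383, 0.0906]
ee_rot: [[-0.966, -0.259, 0.002], [-0.259, 0.966, 0.0], [-0.002, 0.0, -1.0]]
wrist_force: [0.1, 0.2, -1.6]
gripper_width: 0.449
gripper_force: 30.0
time_s: 27.1
tcp_pos: [0.5629, 0.0382, 0.0889]
ee_rot: [[-0.966, -0.259, 0.0], [-0.259, 0.966, 0.0], [-0.0, 0.0, -1.0]]
wrist_force: [-0.1, 0.3, -0.3]
gripper_width: 0.446
gripper_force: 30.0
time_s: 27.4
tcp_pos: [0.563, 0.0382, 0.0887]
ee_rot: [[-0.966, -0.259, 0.001], [-0.259, 0.966, -0.0], [-0.0, -0.0, -1.0]]
wrist_force: [-0.5, 0.1, 5.6]
gripper_width: 0.449
gripper_force: 30.0
```

```bash
python3 -m pendant '[[[0,0,0],[0,0,0]],[[0,0,0],[0,0,0]],[[0,0,0],[0,0,0]],[[0,0,0],[0,0,0]],[[0,0,0],[0,0,0]],[[0,0,-15],[0,0,0]],[[0,0,-45],[0,0,0]],[[0,0,-90],[0,0,0]],[[0,0,-140],[0,0,0]],[[-20,0,-190],[0,0,0]]]' 1
python3 -m pendant '[[[-10,0,0],[0,0,0]],[[-10,0,0],[0,0,0]],[[-10,0,0],[0,0,0]]]'
python3 - <<'E'
from h import *
c=snap('wrist','w5')
for b in blobs(c,(16,100,80),(34,255,255),60): print('yel',b[:3],plane(c,*b[1],.023).round(4))
E
```

```text
time_s: 28.4
tcp_pos: [0.5793, 0.0425, 0.2766]
ee_rot: [[-0.966, -0.259, -0.001], [-0.259, 0.966, 0.0], [0.001, 0.0, -1.0]]
wrist_force: [1.6, 0.9, -0.2]
gripper_width: 0.997
gripper_force: 0.0
time_s: 28.7
tcp_pos: [0.5895, 0.0454, 0.2725]
ee_rot: [[-0.966, -0.258, -0.003], [-0.258, 0.966, -0.0], [0.003, 0.0, -1.0]]
wrist_force: [-0.6, -0.3, -0.6]
gripper_width: 0.998
gripper_force: 0.0
yel (np.int32(456), array([258. ,  94.5]), array([247,  85,  23,  20], dtype=int32)) [0.5122 0.025 ]
yel (np.int32(1333), array([494.4, 181.3]), array([461, 113,  51, 121], dtype=int32)) [0.5325 0.2898]
yel (np.int32(338), array([463.7, 198.4]), array([446, 170,  39,  64], dtype=int32)) [0.5584 0.2664]
yel (np.int32(303), array([257.5, 193. ]), array([247, 185,  21,  16], dtype=int32)) [0.61   0.0506]
yel (np.int32(142), array([244.8, 240.3]), array([233, 231,  24,  17], dtype=int32)) [0.6666 0.0511]
yel (np.int32(174), array([453.6, 283.6]), array([449, 261,   9,  45], dtype=int32)) [0.6565 0.2984]
```

View pics/w5.png

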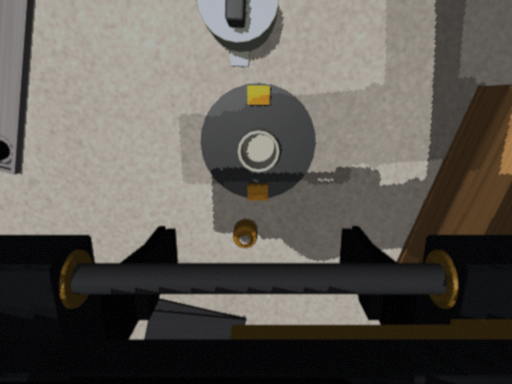

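The pot stands on the base with its rim at about (259,151), between the hooks at (258,94) and (257,193). I'll check its centring and go over the cover.

```bash
python3 -m pendant '[[[40,-3,0],[0,0,0]],[[85,-8,0],[0,0,0]],[[130,-12,0],[0,0,0]],[[148,-13,0],[0,0,0]],[[148,-13,0],[0,0,0]],[[148,-13,0],[0,0,0]],[[148,-13,0],[0,0,0]]]'
python3 - <<'E'
from h import *
c=load('w5');print('pot',plane(c,259,151,.052),plane(c,259,150,.052),np.array([.5122+.61,.025+.0506])/2)
c=snap('wrist','w6')
E
```

```text
time_s: 29.45
tcp_pos: [0.4516, -0.005, 0.2737]
ee_rot: [[-0.966, -0.259, -0.001], [-0.259, 0.966, -0.0], [0.001, -0.0, -1.0]]
wrist_force: [-0.2, 0.1, 0.9]
gripper_width: 1.003
gripper_force: 0.0
pot [0.5618442 0.0392987] [0.56092866 0.03905272] [0.5611 0.0378]
```

View pics/w6.png

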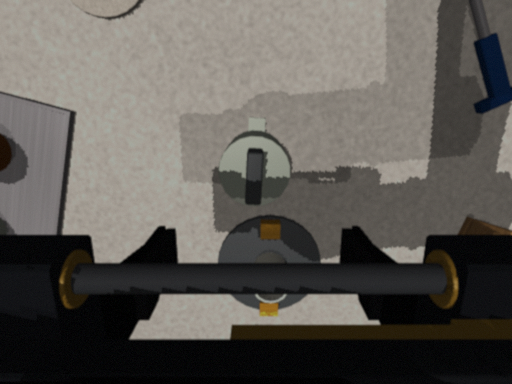

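The pot is within 2 mm of the base's centre. The cover's bar runs from (255,150) to (254,203), almost in line with the tool.

```bash
python3 - <<'E'
from h import *
from station import r
np.set_printoptions(linewidth=250)
c=load('w6');g=cv2.cvtColor(c['frame'],cv2.COLOR_RGB2GRAY)
print(g[144:210:3,240:272:2])
# tab and cover outline
for b in blobs(c,(0,0,0),(180,255,60),100,(235,140,275,172)): print(b[:4])
s0=r.sense();p=s0['tcp_pos']
for u,v in[(249,151),(262,151),(247.5,203),(260.5,203),(255,177)]:print(plane(c,u,v,.092).round(4))
E
cd pics; python3 -c "
import cv2;f=cv2.imread('w6.png')[110:220,200:310];cv2.imwrite('c6.png',cv2.resize(f,None,fx=5,fy=5,interpolation=cv2.INTER_NEAREST))"
```

```text
[[155 157 156 154 154 155 154 155 154 153 152 153 152 151 152 150]
 [154 154 155 156 142 124 124 124 133 134 138 150 154 153 150 149]
 [153 154 153 149  60  20  21  20  19  21  22  69 143 146 148 150]
 [154 154 153 130  47  48  46  44  41  42  39  35  58  70 143 147]
 [153 150 152 127  58  69  68  66  67  63  63  46  59 105 150 147]
 [150 151 151 125  58  66  67  65  64  62  62  44  60  79 140 145]
 [149 151 149 103  62  66  64  64  63  62  60  45  61  83 143 146]
 [149 149 147 101  59  65  65  66  62  62  60  45  61 118 147 147]
 [147 148 145  85  62  66  63  64  63  60  57  46  65 134 145 146]
 [143 146 146  86  64  66  63  61  62  61  53  48  61  94 143 141]
 [ 67 137 142  71  62  64  61  62  61  61  53  46  66 134 143 144]
 [ 63 108 122  70  62  65  61  62  61  59  50  45  68 103  80  76]
 [ 62  62  60  37  36  47  50  58  41  41  41  47  62  59  62  61]
 [ 61  62  63  30  24  24  26  24  21  24  26  52  61  61  60  60]
 [ 61  63  58  26  23  24  26  28  24  24  25  55  63  62  60  63]
 [ 61  61  56  30  23  24  28  26  24  27  25  58  62  62  62  64]
 [ 61  64  55  26  26  21  25  25  22  27  26  58  62  64  60  62]
 [ 63  62  55  23  23  25  26  25  26  23  30  58  61  62  62  62]
 [ 77  75  64  26  22  23  24  23  24  25  34  83  78  74  85  86]
 [ 87  90  75  25  24  25  22  24  25  24  42  88  88  89  87  88]
 [ 81  80  82  64  49  49  51  43  42  44  69  88  85  84  83  81]
 [ 85  85  83  84  84  84  86  89  86  85  86  87  87  87  88  85]]
(np.int32(153), array([257.5, 156.5]), array([248, 149,  17,  23], dtype=int32), ((256.0, 160.0), (22.0, 16.0), 90.0))
[ 0.421  -0.0207]
[ 0.4182 -0.0103]
[ 0.4651 -0.0106]
[4.621e-01 3.000e-04]
[ 0.4411 -0.0103]
```

View pics/c6.png

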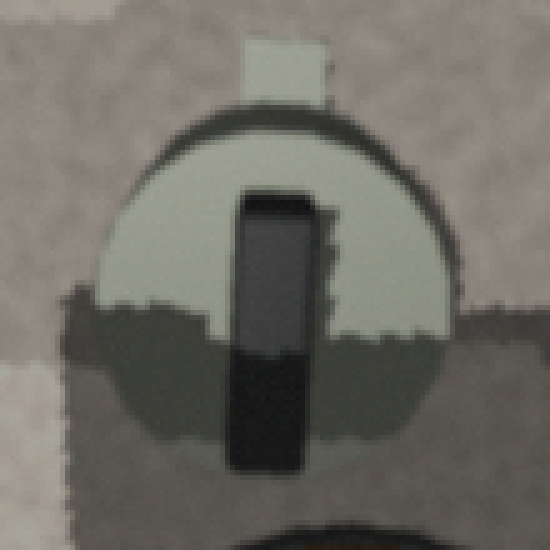

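```bash
python3 -m pendant '[[[10,-2,30],[0,0,0.04]],[[10,-2,65],[0,0,0.04]],[[10,-2,95],[0,0,0.04]],[[10,-2,115],[0,0,0.04]],[[10,-2,127],[0,0,0.04]],[[10,-2,135],[0,0,0.04]],[[10,-2,137],[0,0,0.04]],[[10,-2,137],[0,0,0.04]],[[10,-2,137],[0,0,0.04]]]'
python3 -m pendant '[[[0,0,0],[0,0,0]],[[0,0,0],[0,0,0]],[[0,0,0],[0,0,0]],[[0,0,0],[0,0,0]],[[0,0,0],[0,0,0]],[[0,0,0],[0,0,0]],[[0,0,0],[0,0,0]],[[0,0,0],[0,0,0]],[[0,0,0],[0,0,0]],[[0,0,0],[0,0,0]]]' 0
python3 -m pendant '[[[0,0,0],[0,0,0]],[[0,0,0],[0,0,0]],[[0,0,0],[0,0,0]]]'
```

```text
time_s: 30.4
tcp_pos: [0.4423, -0.0096, 0.1377]
ee_rot: [[-0.975, -0.22, 0.001], [-0.22, 0.975, 0.0], [-0.001, 0.0, -1.0]]
wrist_force: [-0.2, -0.6, 0.6]
gripper_width: 1.001
gripper_force: 0.0
time_s: 31.4
tcp_pos: [0.4418, -0.0098, 0.1372]
ee_rot: [[-0.975, -0.22, 0.0], [-0.22, 0.975, -0.0], [-0.0, -0.0, -1.0]]
wrist_force: [-0.9, -1.8, 0.4]
gripper_width: 0.171
gripper_force: 0.3
time_s: 31.7
tcp_pos: [0.4416, -0.0098, 0.1371]
ee_rot: [[-0.976, -0.22, -0.0], [-0.22, 0.976, -0.0], [0.0, 0.0, -1.0]]
wrist_force: [0.9, -0.7, -0.9]
gripper_width: 0.158
gripper_force: 29.9
```

```bash
python3 -m pendant '[[[0,0,-5],[0,0,0]],[[0,0,-20],[0,0,0]],[[0,0,-45],[0,0,-0.1]],[[0,0,-75],[0,0,-0.23]],[[-20,3,-95],[0,0,-0.36]],[[-50,8,-100],[0,0,-0.49]],[[-80,13,-100],[0,0,-0.62]],[[-105,17,-100],[0,0,-0.75]],[[-122,19,-100],[0,0,-0.88]],[[-127,20,-100],[0,0,-1.0]]]'
python3 -m pendant '[[[0,0,0],[0,0,0]],[[0,0,0],[0,0,0]],[[0,0,0],[0,0,0]]]'
python3 - <<'E'
from h import *
from station import r
c=snap('wrist','w7')
s=r.sense();p=s['tcp_pos'];R=np.array(s['ee_rot']);print(p,np.degrees(np.arctan2(R[1,1],R[0,1])),tool(np.array([.5613,.038,.1451])-p))
E
```

```text
time_s: 32.7
tcp_pos: [0.5628, 0.0383, 0.237]
ee_rot: [[-0.337, -0.942, 0.0], [-0.942, 0.337, -0.0], [-0.0, -0.0, -1.0]]
wrist_force: [-0.1, 0.2, -0.6]
gripper_width: 0.159
gripper_force: 29.9
time_s: 33.0
tcp_pos: [0.5607, 0.0374, 0.2373]
ee_rot: [[-0.344, -0.939, -0.0], [-0.939, 0.344, 0.0], [0.0, 0.0, -1.0]]
wrist_force: [-0.3, 0.4, -0.8]
gripper_width: 0.16
gripper_force: 29.9
[0.56071574 0.03743132 0.23738547] 159.91807100914073 [-0.7 -0.4 92.3]
```

View pics/w7.png

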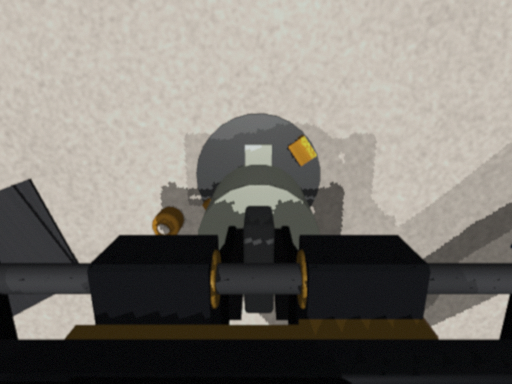

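The cover is held level, with its near tab at (258,155) about 55° off the hook at (302,151). I'll lower it.

```bash
python3 -m pendant '[[[-1,0,20],[0,0,0]],[[-1,0,40],[0,0,0]],[[-1,0,55],[0,0,0]],[[-1,0,68],[0,0,0]],[[-1,0,78],[0,0,0]],[[-1,0,85],[0,0,0]],[[-1,0,89],[0,0,0]],[[-1,0,91],[0,0,0]],[[-1,0,91],[0,0,0]],[[-1,0,91],[0,0,0]]]'
python3 -m pendant '[[[0,0,1],[0,0,0]],[[0,0,1],[0,0,0]],[[0,0,1],[0,0,0]]]'
python3 -m pendant '[[[0,0,1],[0,0,0]],[[0,0,1],[0,0,0]],[[0,0,1],[0,0,0]]]'
```

```text
time_s: 34.05
tcp_pos: [0.5619, 0.0387, 0.1466]
ee_rot: [[-0.342, -0.94, 0.001], [-0.94, 0.342, 0.0], [-0.001, -0.001, -1.0]]
wrist_force: [-0.9, -0.1, -0.3]
gripper_width: 0.156
gripper_force: 29.9
time_s: 34.35
tcp_pos: [0.5616, 0.0386, 0.1453]
ee_rot: [[-0.342, -0.94, 0.0], [-0.94, 0.342, 0.0], [-0.0, -0.0, -1.0]]
wrist_force: [0.2, 0.6, -0.7]
gripper_width: 0.154
gripper_force: 29.9
time_s: 34.65
tcp_pos: [0.5619, 0.0387, 0.1447]
ee_rot: [[-0.342, -0.94, 0.001], [-0.94, 0.342, 0.0], [-0.0, -0.001, -1.0]]
wrist_force: [0.0, 0.4, 2.5]
gripper_width: 0.159
gripper_force: 30.0
```

```bash
python3 -m pendant '[[[0,0,0],[0,0,0.06]],[[0,0,0],[0,0,0.14]],[[0,0,0],[0,0,0.24]],[[0,0,0],[0,0,0.34]],[[0,0,0],[0,0,0.44]],[[0,0,0],[0,0,0.54]],[[0,0,0],[0,0,0.64]],[[0,0,0],[0,0,0.74]],[[0,0,0],[0,0,0.84]],[[0,0,0],[0,0,0.92]]]'
python3 -m pendant '[[[0,0,0],[0,0,0.04]],[[0,0,0],[0,0,0.04]],[[0,0,0],[0,0,0.04]],[[0,0,0],[0,0,0.04]]]'
```

```text
time_s: 35.65
tcp_pos: [0.5614, 0.0385, 0.1446]
ee_rot: [[-0.956, -0.294, -0.0], [-0.294, 0.956, -0.0], [0.0, -0.0, -1.0]]
wrist_force: [-0.8, -0.1, 3.1]
gripper_width: 0.157
gripper_force: 30.0
time_s: 36.05
tcp_pos: [0.5616, 0.0385, 0.1446]
ee_rot: [[-0.966, -0.26, 0.0], [-0.26, 0.966, -0.0], [-0.0, -0.0, -1.0]]
wrist_force: [-1.9, -0.1, 5.2]
gripper_width: 0.16
gripper_force: 30.0
```

Yaw is now 15.1°, in line with the hooks. I'll release, rise and look.

```bash
python3 -m pendant '[[[0,0,0],[0,0,0]],[[0,0,0],[0,0,0]],[[0,0,0],[0,0,0]],[[0,0,0],[0,0,0]],[[0,0,0],[0,0,0]],[[0,0,0],[0,0,0]],[[0,0,-10],[0,0,0]],[[0,0,-35],[0,0,0]],[[0,0,-80],[0,0,0]],[[0,0,-125],[0,0,0]]]' 1
python3 -m pendant '[[[-20,0,-10],[0,0,0]],[[-20,0,-10],[0,0,0]],[[-20,0,-10],[0,0,0]],[[-20,0,-10],[0,0,0]]]'
python3 - <<'E'
from h import *
c=snap('wrist','w8');f=c['frame'][60:220,160:360,::-1]
cv2.imwrite('pics/c8.png',cv2.resize(f,None,fx=3.5,fy=3.5,interpolation=cv2.INTER_CUBIC))
for b in blobs(c,(16,100,80),(34,255,255),60): print('yel',b[:3],plane(c,*b[1],.023).round(4))
E
```

```text
time_s: 37.05
tcp_pos: [0.5612, 0.0384, 0.2709]
ee_rot: [[-0.966, -0.259, -0.001], [-0.259, 0.966, -0.001], [0.001, -0.0, -1.0]]
wrist_force: [2.0, 0.2, 1.4]
gripper_width: 0.955
gripper_force: 0.0
time_s: 37.45
tcp_pos: [0.5798, 0.0435, 0.2779]
ee_rot: [[-0.966, -0.259, -0.003], [-0.259, 0.966, -0.001], [0.003, 0.0, -1.0]]
wrist_force: [-0.3, -0.1, 0.1]
gripper_width: 1.001
gripper_force: 0.0
yel (np.int32(415), array([257.6, 104.8]), array([247,  96,  23,  19], dtype=int32)) [0.5123 0.0252]
yel (np.int32(1380), array([494.7, 176.5]), array([458, 108,  54, 126], dtype=int32)) [0.5182 0.2899]
yel (np.int32(65), array([489.4, 155.8]), array([481, 143,  18,  26], dtype=int32)) [0.4992 0.2746]
yel (np.int32(153), array([256.6, 203.4]), array([247, 199,  20,   9], dtype=int32)) [0.6135 0.0511]
yel (np.int32(255), array([243.5, 242.1]), array([233, 234,  24,  20], dtype=int32)) [0.6619 0.0486]
yel (np.int32(183), array([453.6, 285.7]), array([448, 262,  10,  45], dtype=int32)) [0.6516 0.3019]
yel (np.int32(64), array([ 61.5, 282.6]), array([ 59, 274,   6,  16], dtype=int32)) [ 0.7675 -0.1455]
```

View pics/c8.png

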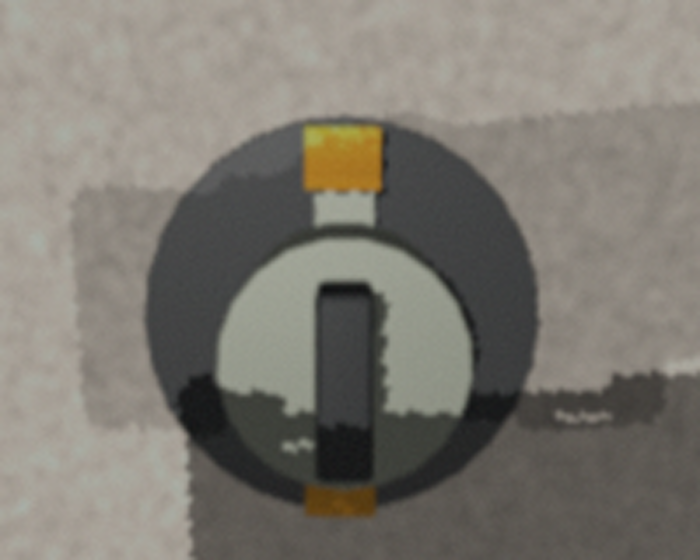

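The cover sits flat and centred, bar in line with the hooks, its tab under the hook. Next the bottle goes back.

```bash
python3 -m pendant '[[[9,-45,0],[0,0,0.05]],[[18,-90,0],[0,0,0.09]],[[27,-135,0],[0,0,0.13]],[[36,-180,0],[0,0,0.17]],[[45,-225,0],[0,0,0.21]],[[54,-270,0],[0,0,0.24]],[[63,-312,0],[0,0,0.26]],[[67,-333,0],[0,0,0.26]],[[67,-333,0],[0,0,0.26]],[[67,-333,0],[0,0,0.26]]]'
python3 -m pendant '[[[0,0,20],[0,0,0]],[[0,0,40],[0,0,0]],[[0,0,40],[0,0,0]],[[0,0,40],[0,0,0]]]'
python3 - <<'E'
from h import *
from station import r
p=r.sense()['tcp_pos'];print(p,tool(np.array([.6013,-.2954,.167])-p))
c=snap('wrist','w9')
hs=cv2.cvtColor(c['frame'],cv2.COLOR_RGB2HSV)
print(proj(c,[.6013,-.2954,.124]),proj(c,[.5063,-.2955,.098]))
E
```

```text
time_s: 38.5
tcp_pos: [0.6017, -0.2954, 0.2779]
ee_rot: [[-1.0, -0.001, -0.002], [-0.001, 1.0, 0.001], [0.002, 0.001, -1.0]]
wrist_force: [-0.2, 0.1, 0.8]
gripper_width: 1.004
gripper_force: 0.0
time_s: 38.9
tcp_pos: [0.6025, -0.2942, 0.2394]
ee_rot: [[-1.0, -0.004, -0.001], [-0.004, 1.0, -0.0], [0.001, -0.0, -1.0]]
wrist_force: [0.2, -0.3, 0.7]
gripper_width: 0.996
gripper_force: 0.0
[ 0.60252874 -0.29416632  0.23941416] [ 1.2 -1.2 72.4]
[255.91225552 214.96702692] [256.3629887   65.83533725]
```

View pics/w9.png

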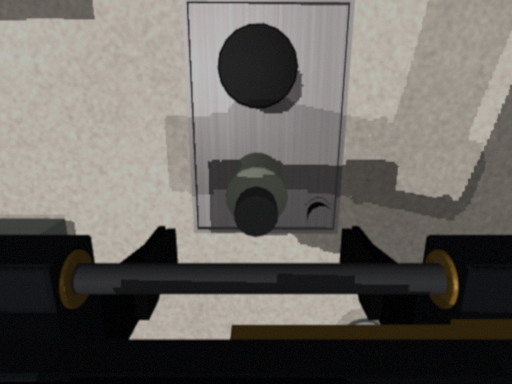

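The cap is at (256,212) and the lid at (257,66), both where predicted.

```bash
python3 -m pendant '[[[1,-1,30],[0,0,0]],[[1,-1,55],[0,0,0]],[[1,-1,68],[0,0,0]],[[1,-1,72],[0,0,0]],[[1,-1,72],[0,0,0]],[[1,-1,72],[0,0,0]]]'
python3 -m pendant '[[[0,0,0],[0,0,0]],[[0,0,0],[0,0,0]],[[0,0,0],[0,0,0]],[[0,0,0],[0,0,0]],[[0,0,0],[0,0,0]],[[0,0,0],[0,0,0]],[[0,0,0],[0,0,0]],[[0,0,0],[0,0,0]],[[0,0,0],[0,0,0]],[[0,0,0],[0,0,0]]]' 0.15
python3 -m pendant '[[[0,0,0],[0,0,0]],[[0,0,0],[0,0,0]]]'
python3 -m pendant '[[[0,0,-3],[0,0,0]],[[0,0,-10],[0,0,0]],[[0,0,-25],[0,0,0]],[[0,0,-50],[0,0,0]],[[0,0,-80],[0,0,0]],[[0,5,-110],[0,0,0]],[[2,25,-125],[0,0,0]],[[5,55,-130],[0,0,0]],[[8,90,-130],[0,0,0]],[[12,130,-130],[0,0,0]]]'
```

```text
time_s: 39.55
tcp_pos: [0.6022, -0.2965, 0.1689]
ee_rot: [[-1.0, -0.002, 0.003], [-0.002, 1.0, -0.001], [-0.003, -0.001, -1.0]]
wrist_force: [-0.2, 0.3, -0.4]
gripper_width: 1.003
gripper_force: 0.0
time_s: 40.55
tcp_pos: [0.6014, -0.2962, 0.1671]
ee_rot: [[-1.0, -0.002, -0.0], [-0.002, 1.0, 0.0], [0.0, 0.0, -1.0]]
wrist_force: [-0.4, 0.4, -0.8]
gripper_width: 0.335
gripper_force: 30.0
time_s: 40.75
tcp_pos: [0.6014, -0.2962, 0.1671]
ee_rot: [[-1.0, -0.002, -0.0], [-0.002, 1.0, 0.0], [0.0, 0.0, -1.0]]
wrist_force: [0.6, -0.3, -0.2]
gripper_width: 0.335
gripper_force: 30.0
time_s: 41.75
tcp_pos: [0.5883, -0.1646, 0.297]
ee_rot: [[-1.0, -0.001, -0.0], [-0.001, 1.0, 0.001], [0.0, 0.001, -1.0]]
wrist_force: [0.5, -0.2, -1.4]
gripper_width: 0.341
gripper_force: 30.0
```

```bash
python3 -m pendant '[[[4,40,0],[0,0,0]],[[8,80,0],[0,0,0]],[[12,120,0],[0,0,0]],[[15,160,0],[0,0,0]],[[19,200,0],[0,0,0]],[[23,240,0],[0,0,0]],[[27,280,0],[0,0,0]],[[30,320,0],[0,0,0]],[[34,360,0],[0,0,0]],[[37,395,0],[0,0,0]]]'
python3 -m pendant '[[[2,22,0],[0,0,0]],[[4,40,0],[0,0,0]],[[4,52,0],[0,0,0]],[[4,55,0],[0,0,0]],[[4,55,0],[0,0,0]],[[4,55,0],[0,0,0]],[[4,55,0],[0,0,0]]]'
python3 - <<'E'
from h import *
from station import r
p=r.sense()['tcp_pos'];print(p,tool(np.array([.5481,.2846,.1711])-p))
E
```

```text
time_s: 42.75
tcp_pos: [0.5498, 0.2311, 0.2969]
ee_rot: [[-1.0, -0.003, -0.001], [-0.003, 1.0, 0.0], [0.001, 0.0, -1.0]]
wrist_force: [0.8, -0.6, -1.0]
gripper_width: 0.339
gripper_force: 30.0
time_s: 43.45
tcp_pos: [0.5475, 0.2827, 0.2973]
ee_rot: [[-1.0, -0.001, -0.0], [-0.001, 1.0, -0.0], [0.0, -0.0, -1.0]]
wrist_force: [-0.0, -0.6, -1.6]
gripper_width: 0.331
gripper_force: 30.0
[0.54747446 0.28272982 0.29729102] [ -0.6   1.9 126.2]
```

```bash
python3 -m pendant '[[[0,2,20],[0,0,0]],[[0,2,45],[0,0,0]],[[0,2,70],[0,0,0]],[[0,2,92],[0,0,0]],[[0,2,108],[0,0,0]],[[0,2,118],[0,0,0]],[[0,2,122],[0,0,0]],[[0,2,124],[0,0,0]],[[0,2,125],[0,0,0]],[[0,2,125],[0,0,0]]]'
python3 -m pendant '[[[0,0,1],[0,0,0]],[[0,0,1],[0,0,0]],[[0,0,1],[0,0,0]]]'
python3 -m pendant '[[[0,0,1],[0,0,0]],[[0,0,1],[0,0,0]],[[0,0,1],[0,0,0]]]'
```

```text
time_s: 44.45
tcp_pos: [0.5476, 0.2859, 0.173]
ee_rot: [[-1.0, -0.002, 0.001], [-0.002, 1.0, 0.001], [-0.001, 0.001, -1.0]]
wrist_force: [0.5, 0.2, -1.4]
gripper_width: 0.336
gripper_force: 30.0
time_s: 44.75
tcp_pos: [0.5473, 0.2858, 0.1714]
ee_rot: [[-1.0, -0.002, 0.0], [-0.002, 1.0, 0.0], [-0.0, 0.0, -1.0]]
wrist_force: [0.3, -0.3, -1.4]
gripper_width: 0.334
gripper_force: 30.0
time_s: 45.05
tcp_pos: [0.5476, 0.2859, 0.1711]
ee_rot: [[-1.0, -0.002, 0.001], [-0.002, 1.0, 0.0], [-0.001, 0.0, -1.0]]
wrist_force: [-2.0, -0.6, 4.7]
gripper_width: 0.338
gripper_force: 30.0
```

```bash
python3 -m pendant '[[[0,0,0],[0,0,0]],[[0,0,0],[0,0,0]],[[0,0,0],[0,0,0]],[[0,0,0],[0,0,0]],[[0,0,0],[0,0,0]],[[0,0,-10],[0,0,0]],[[0,0,-35],[0,0,0]],[[0,0,-75],[0,0,0]],[[2,-30,-90],[0,0,0]],[[5,-70,-90],[0,0,0]]]' 1
python3 -m pendant '[[[3,-48,0],[0,0,0]],[[6,-96,0],[0,0,0]],[[10,-144,0],[0,0,0]],[[14,-192,0],[0,0,0]],[[17,-240,0],[0,0,0]],[[21,-288,0],[0,0,0]],[[24,-336,0],[0,0,0]],[[28,-384,0],[0,0,0]],[[32,-432,0],[0,0,0]],[[35,-475,0],[0,0,0]]]'
python3 -m pendant '[[[1,-36,0],[0,0,0]],[[1,-36,20],[0,0,0]],[[1,-36,50],[0,0,0]],[[1,-36,70],[0,0,0]],[[1,-36,70],[0,0,0]],[[1,-36,70],[0,0,0]],[[1,-36,70],[0,0,0]]]'
python3 - <<'E'
from h import *
from station import r
p=r.sense()['tcp_pos'];print(p,tool(np.array([.5063,-.2955,.1368])-p))
E
```

```text
time_s: 46.05
tcp_pos: [0.5439, 0.2169, 0.2643]
ee_rot: [[-1.0, -0.005, 0.007], [-0.005, 1.0, 0.004], [-0.007, 0.004, -1.0]]
wrist_force: [0.3, -0.9, -0.5]
gripper_width: 0.997
gripper_force: 0.0
time_s: 47.05
tcp_pos: [0.5078, -0.2616, 0.2613]
ee_rot: [[-1.0, -0.001, 0.001], [-0.001, 1.0, -0.001], [-0.001, -0.001, -1.0]]
wrist_force: [0.8, -0.4, 0.4]
gripper_width: 1.0
gripper_force: 0.0
time_s: 47.75
tcp_pos: [0.5084, -0.2956, 0.1921]
ee_rot: [[-1.0, -0.002, 0.003], [-0.002, 1.0, -0.001], [-0.003, -0.001, -1.0]]
wrist_force: [-0.7, 0.0, -0.0]
gripper_width: 0.999
gripper_force: 0.0
[ 0.50836669 -0.29562157  0.19207148] [ 2.2  0.2 55.3]
```

```bash
python3 -m pendant '[[[1,0,25],[0,0,0]],[[1,0,45],[0,0,0]],[[1,0,54],[0,0,0]],[[1,0,54],[0,0,0]],[[1,0,54],[0,0,0]],[[1,0,54],[0,0,0]]]'
python3 -m pendant '[[[0,0,0],[0,0,0]],[[0,0,0],[0,0,0]],[[0,0,0],[0,0,0]],[[0,0,0],[0,0,0]],[[0,0,0],[0,0,0]],[[0,0,0],[0,0,0]],[[0,0,0],[0,0,0]],[[0,0,0],[0,0,0]],[[0,0,0],[0,0,0]],[[0,0,0],[0,0,0]]]' 0.4
python3 -m pendant '[[[0,0,-3],[0,0,0]],[[0,0,-10],[0,0,0]],[[0,0,-25],[0,0,0]],[[0,0,-50],[0,0,0]],[[0,0,-85],[0,0,0]],[[0,5,-120],[0,0,0]],[[1,25,-150],[0,0,0]],[[3,55,-160],[0,0,0]],[[4,90,-160],[0,0,0]],[[6,130,-160],[0,0,0]]]'
```

```text
time_s: 48.35
tcp_pos: [0.5072, -0.2956, 0.1376]
ee_rot: [[-1.0, -0.002, 0.003], [-0.002, 1.0, -0.001], [-0.003, -0.001, -1.0]]
wrist_force: [-0.1, -0.2, -0.1]
gripper_width: 1.003
gripper_force: 0.0
time_s: 49.35
tcp_pos: [0.5064, -0.2953, 0.1362]
ee_rot: [[-1.0, -0.002, -0.0], [-0.002, 1.0, 0.0], [0.0, 0.0, -1.0]]
wrist_force: [-0.8, 0.5, -0.1]
gripper_width: 0.61
gripper_force: 30.0
time_s: 50.35
tcp_pos: [0.4998, -0.1646, 0.2971]
ee_rot: [[-1.0, -0.0, 0.002], [-0.0, 1.0, 0.0], [-0.002, 0.0, -1.0]]
wrist_force: [1.5, 0.1, -1.6]
gripper_width: 0.612
gripper_force: 30.0
```

```bash
python3 -m pendant '[[[2,40,0],[0,0,0]],[[4,80,0],[0,0,0]],[[6,120,0],[0,0,0]],[[8,160,0],[0,0,0]],[[10,200,0],[0,0,0]],[[12,240,0],[0,0,0]],[[14,280,0],[0,0,0]],[[16,320,0],[0,0,0]],[[18,360,0],[0,0,0]],[[20,395,0],[0,0,0]]]'
python3 -m pendant '[[[1,22,0],[0,0,0]],[[2,40,0],[0,0,0]],[[2,52,0],[0,0,0]],[[2,55,0],[0,0,0]],[[2,55,0],[0,0,0]],[[2,55,0],[0,0,0]],[[2,55,0],[0,0,0]]]'
python3 - <<'E'
from h import *
from station import r
p=r.sense()['tcp_pos'];print(p,tool(np.array([.4782,.2846,.1403])-p))
E
```

```text
time_s: 51.35
tcp_pos: [0.4789, 0.2313, 0.2966]
ee_rot: [[-1.0, -0.002, 0.0], [-0.002, 1.0, 0.001], [-0.0, 0.001, -1.0]]
wrist_force: [1.0, 0.9, -1.8]
gripper_width: 0.606
gripper_force: 30.0
time_s: 52.05
tcp_pos: [0.4774, 0.2837, 0.2963]
ee_rot: [[-1.0, -0.001, -0.0], [-0.001, 1.0, -0.0], [0.0, -0.0, -1.0]]
wrist_force: [0.3, -1.0, -1.2]
gripper_width: 0.61
gripper_force: 30.0
[0.47741096 0.28368361 0.29630559] [ -0.8   0.9 156. ]
```

```bash
python3 -m pendant '[[[-1,1,25],[0,0,0]],[[-1,1,55],[0,0,0]],[[-1,1,88],[0,0,0]],[[-1,1,115],[0,0,0]],[[-1,1,135],[0,0,0]],[[-1,1,147],[0,0,0]],[[-1,1,152],[0,0,0]],[[-1,1,154],[0,0,0]],[[-1,1,155],[0,0,0]],[[-1,1,155],[0,0,0]]]'
python3 -m pendant '[[[0,0,1],[0,0,0]],[[0,0,1],[0,0,0]],[[0,0,1],[0,0,0]]]'
python3 -m pendant '[[[0,0,1],[0,0,0]],[[0,0,1],[0,0,0]],[[0,0,1],[0,0,0]]]'
```

```text
time_s: 53.05
tcp_pos: [0.4787, 0.2859, 0.1421]
ee_rot: [[-1.0, -0.002, 0.001], [-0.002, 1.0, 0.001], [-0.001, 0.001, -1.0]]
wrist_force: [0.2, -0.1, -1.2]
gripper_width: 0.61
gripper_force: 30.0
time_s: 53.35
tcp_pos: [0.4784, 0.2857, 0.1405]
ee_rot: [[-1.0, -0.002, 0.0], [-0.002, 1.0, 0.0], [-0.0, 0.0, -1.0]]
wrist_force: [-0.2, -0.0, -1.5]
gripper_width: 0.613
gripper_force: 30.0
time_s: 53.65
tcp_pos: [0.4786, 0.2857, 0.1401]
ee_rot: [[-1.0, -0.002, 0.001], [-0.002, 1.0, 0.0], [-0.001, 0.0, -1.0]]
wrist_force: [-1.7, -0.5, 5.7]
gripper_width: 0.608
gripper_force: 30.0
```

```bash
python3 -m pendant '[[[0,0,0],[0,0,0]],[[0,0,0],[0,0,0]],[[0,0,0],[0,0,0]],[[0,0,0],[0,0,0]],[[0,0,0],[0,0,0]],[[0,0,-10],[0,0,0]],[[0,0,-40],[0,0,0]],[[0,0,-80],[0,0,0]],[[-10,-2,-125],[0,0,0]],[[-30,-5,-165],[0,0,0]]]' 1
python3 -m pendant '[[[-35,-4,-30],[0,0,0]],[[-70,-9,-55],[0,0,0]],[[-70,-9,-57],[0,0,0]],[[-70,-9,-57],[0,0,0]],[[-70,-9,-57],[0,0,0]],[[-70,-9,-57],[0,0,0]]]'
python3 - <<'E'
from h import *
c=snap('wrist','w10')
hs=cv2.cvtColor(c['frame'],cv2.COLOR_RGB2HSV)
p=np.argwhere(cv2.inRange(hs[30:115,235:310],(0,0,0),(180,255,40))>0)
m=cv2.inRange(hs,(0,0,0),(180,255,40));n,l,s,ce=cv2.connectedComponentsWithStats(m);i=l[75,270]
q=np.argwhere(l==i)[:,::-1].astype(np.float32);(x,y),ra=cv2.minEnclosingCircle(q);print(x,y,ra,plane(c,x,y,.102))
print('cap expected at',proj(c,[.5487,.2843,.128]))
E
```

```text
time_s: 54.65
tcp_pos: [0.5079, 0.2805, 0.3078]
ee_rot: [[-1.0, -0.003, 0.002], [-0.003, 1.0, 0.001], [-0.002, 0.001, -1.0]]
wrist_force: [0.8, 1.1, 0.4]
gripper_width: 1.003
gripper_force: 0.0
time_s: 55.25
tcp_pos: [0.5772, 0.2718, 0.3603]
ee_rot: [[-1.0, -0.003, -0.002], [-0.003, 1.0, -0.001], [0.002, -0.001, -1.0]]
wrist_force: [0.4, 0.9, -0.5]
gripper_width: 0.997
gripper_force: 0.0
272.5 75.5 27.5046443939209 [0.47914971 0.28573045]
cap expected at [271.04368045 148.82794315]
```

View pics/w10.png

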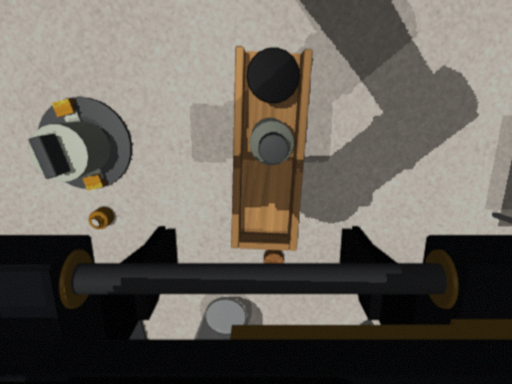

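Both objects are back: the lid at (272,75) is about 1 mm from its start, the cap at (273,149) about 2 mm. The cover is locked under the hooks and the arm is clear.

```bash
python3 -c "
from station import r
print(r.finish_job())"
```

```text
the job is handed in; nothing more can be done
None
```

The job is handed in: by the last pictures, the pot stands under the cover on the base with the cover's tabs under both hooks, and the bottle and jar are upright in the rack within about 2 mm of where they started; the judge gave no verdict.

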